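# Set out the seasonings for cooking

## Robot

A 6-joint arm with a two-finger parallel gripper is mounted at the origin on a cart in front of the work surface, level with it; the furniture and walls round the work are solid. World frame = base frame: x ahead of the robot, y to its left, z up, the work surface at z = 0. Lengths are in mm, angles in degrees, forces in N, time in s.
With the tool pointing down it reaches from about 350 to 775 mm from the base axis. Payload 7.3 kg.
Tool frame: the origin (TCP) lies on the centre line of the jaws, within the pads' length; the fingertips stand 11 mm ahead of it and the grasp point (between the pads) lies 8 mm behind it (manip.tips_ahead is the distance from the TCP to the fingertips, in mm); z points along the fingers, y is the line along which they close (so a half turn about z gives the same grasp; the last joint's range is limited). The gripper opens to 92 mm and grips with 3 to 60 N. Pads are 19 mm wide; open, the fingers measure 130 mm over their backs; the gripper's body (75 mm by 190 mm) begins 47 mm behind the grasp point.
Start: joints at [-76.49, 19.595, 87.324, -0, 73.075, -8.365], TCP at [195.634, -487.208, 237.741] pointing down, gripper open.
Joint ranges: [-145.02, 145.02], [-44.19, 115.74], [2.07, 154.8], [-57.11, 237.11], [16.16, 152.29], [-177.93, 177.93]. Speed limits (degrees/s): [147.25, 147.25, 180, 180, 180, 180].

## Interface

Orientations are given as [roll, pitch, yaw] about the fixed x, y, z axes, in that order (R = Rz(yaw) Ry(pitch) Rx(roll)).
In Python, from rig import manip gives the robot as it stands. The module is installed in compiled form; this text tells all that it offers.
- The arm moves only by the tool carry_out, never from a script. Its argument "motion" is text: rows parted by semicolons, each of 7 numbers parted by spaces: the opening, from 0 (shut) to 1 (fully open), then the shift along the tool's x, y, z normalised to -1 to 1, where 1 is 15 cm, then the turn, a rotation vector about the tool's x, y, z normalised to -1 to 1, where 1 is 180 degrees. In form: gripper x y z rx ry rz; .... A call has 1 to 5 rows; each row is the pose to reach, as a shift and turn from the pose commanded when the call began, along the tool's axes at that moment, turning the shorter way round; what a row does not reach only later rows make up. A row lasts 1/10 s, in which the tool goes at most 50 mm and 8.59 degrees, less where a joint would pass 70% of its speed; a pose out of reach is approached as far as the arm can. A call with a number of a shift or a turn outside -1 to 1 is refused whole. A call with a gripper value outside its range is refused whole. The fingers move at their own pace and stop on an object; "newtons" is the grip in N (left out, the last holds). Time passes only in rows, so rows that repeat a pose let the fingers close. It gives the time, the measured TCP pose, the force, the opening and the grip force at its end, in the units of the state.
- manip.observe(): the state, without advancing time (a new reading comes with each control period).
- manip.snapshot(name): name is "scene" or "top"; returns a dict with "img" (400x640x3 uint8, blue, green, red), "range_z" (400x640 float32, mm along the optical axis (not along the pixel's ray), 0 where there is no reading), "intrinsics" (3x3 intrinsics, pixels), "pose" (4x4, takes a point from camera to world coordinates). Camera axes: x right, y down, z forward; pixel columns grow to the right and rows downward; lengths in mm; the calibration is good to about 2 mm. A picture is of the moment at which its call begins.
- manip.sign_off(): hands the job in; it is judged then, once.
The state is a dict: "t": time; "joint_positions": joint angles; "joint_vel": joint speeds; "tau": joint torques, N m; "tcp_pos": TCP position; "tcp_rot": TCP orientation; "ft_force": force on the tool from outside, world axes, zero at the start; "moment": the same for the moment, N m; "grip_width": finger opening in mm; "grip_force": force on a finger pad.
Only numpy, scipy, OpenCV 4.12 (cv2) and the standard library are available. Lean on these libraries where they do the work, as an engineer would, in place of code of your own. Each camera call takes 0.05 s, during which the arm holds its last target. There are 200 camera calls.

## Task

Set out the seasonings: stand the food tin in the middle of the black slate coaster and the salt shaker in the middle of the tin's top, and stand the dark wooden pepper mill on the worktop exactly midway between the coaster and the clip-top rice jar. Stand the spice jar with the gold cap straight behind the pepper mill (on the side away from the robot), also equally far from coaster and rice jar, with a gap of about 3 cm between it and the mill. Everything stands upright; leave the coaster, the rice jar, the brass jigger and the cork where they are.

Things in the scene. Friction and masses are not known exactly. Their poses are not given: they have to be found in the camera images.
- tin: Food tin, cylinder of 57 mm diameter, 72 mm high, metal lid on top and a red and white label; loose, upright. Origin at the centre of its underside, z up. (About the place: A wall cabinet hangs over the back of the worktop, from x = 0.59 m on and 0.47 m up: keep the wrist in front of it.)
- salt_shaker: Salt shaker: small clear glass body with white salt and a domed light grey cap, 44 mm across at its widest, 90 mm high; loose, upright. Origin at the centre of its underside, z up. Body 44 mm across up to 65 mm height, cap 34 mm across above that: grip the body, at about 50 mm height.
- pepper_mill: Pepper mill of dark brown turned wood, 58 mm across at its widest, 150 mm high with a small metal knob on top; loose, upright, round about its z axis. Origin at the centre of its underside, z up. Foot 58 mm across, round head about 50 mm across between 109 and 139 mm height: grip it there, or the body below. (Another dark mill half hidden behind the wooden tea box does not belong to the job.)
- spice_jar: Spice jar: clear glass with a green label with red peppers and a wide gold-yellow cap with a green spot on its top, 42 mm across, 96 mm high (cap 41 mm diameter over the top 20 mm); loose, upright. Origin at the centre of its underside, z up. (Another gold-capped jar, with a dark blue label, far back at the right does not belong to the job.)
- slate_coaster: Round coaster of black slate, 94 mm diameter, 7 mm thick, flat on the worktop, cannot be shifted. Origin at the centre of its underside. It lies 250 mm from the rice jar, centre to centre, to the left or right of it; its own x axis lies along the line between the two and its own y axis points towards the robot (within about 5 degrees).
- rice_jar: Rice jar, the shorter, nearer of the room's clip-top jars: clear glass with white rice, orange seal and wire clip, 83 x 80 mm across, 124 mm high, standing on the worktop, cannot be shifted. Origin at the centre of its underside. The taller jar at the back wall is not meant.
- jigger: Brass hourglass-shaped jigger, 49 mm diameter, 82 mm high, upright and loose; a bystander to be left alone. Origin at the centre of its underside.
- cork: Bottle cork, 23 mm diameter, 38 mm high, upright and loose; a bystander to be left alone. Origin at the centre of its underside.
Not all that is in view belongs to the job. Leave any pink or turquoise look-alike of the pepper_mill alone. Of the things shaped like the slate_coaster, the black one is meant.

How it is judged (in metres and radians):
At the end, for the whole second after the job is handed in: Within 15 mm: tin on the coaster centred; mill midway coaster to rice jar; spice jar behind the mill, halfway along that line, 65 to 95 mm from the mill (centres). Salt on the tin within 12 mm. All upright (0.1 rad), at rest; jigger and cork upright, moved under 30 mm (horizontal distance between tin and slate_coaster below 0.015 m and height (world z) of tin between 0.004 and 0.012 m and horizontal distance between salt_shaker and tin below 0.012 m and height (world z) of salt_shaker between 0.074 and 0.085 m and horizontal distance between pepper_mill and slate_coaster below 0.14 m and horizontal distance between pepper_mill and rice_jar below 0.14 m and y of pepper_mill in the frame of slate_coaster between -0.015 and 0.015 m and height (world z) of each of pepper_mill, spice_jar below 0.006 m and (x of spice_jar in the frame of slate_coaster between 0.11 and 0.14 m or x of spice_jar in the frame of slate_coaster between -0.14 and -0.11 m) and y of spice_jar in the frame of slate_coaster below -0.05 m and horizontal distance between spice_jar and pepper_mill between 0.065 and 0.095 m and angle between each of tin, salt_shaker, pepper_mill, spice_jar's own z axis and vertical below 0.1 rad and linear speed of each of tin, salt_shaker, pepper_mill, spice_jar below 0.02 m/s and distance of each of jigger, cork from where it was at the start of the episode below 0.03 m and angle between each of jigger, cork's own z axis and vertical below 0.2 rad); the robot touches nothing.
It fails at once if the jigger or the cork is knocked over or moved by 30 mm or more (distance of any of jigger, cork from where it was at the start of the episode above 0.03 m or angle between any of jigger, cork's own z axis and vertical above 0.5 rad).
It also fails if it takes over 104 s, if anything falls off the work surface, if the arm or the gripper's body presses on something with over 40 N, if the wrist force passes 120 N, or if a joint passes its speed limit or range.

## Working session

There is one attempt and no reset: what is moved stays moved. The work goes in short steps, Python scripts to look and compute and a tool call to move; the robot and the scene stay as the last step left them, time stands still between calls to the robot, and variables do not carry over. Pictures are saved under pics/ and viewed, at most 14 in all, crops included, and the job is handed in when it is done.

Besides the shell and the picture viewer there is one more tool, called after ">>>" as name(argument=value, ...), one argument or row to a line, values as JSON. carry_out: Moves the arm, as the interface text tells. Scaled input: -1 to 1 covers 15 cm each way for a shift and 180 degrees each way for a turn. Its arguments: {"type":"object","properties":{"motion":{"type":"string"},"newtons":{"type":"number"}},"required":["motion"]}

```bash
mkdir -p pics
cat > h.py <<'E'
import numpy as np, cv2, sys
from rig import manip
def snap(n,f=None):
    s=manip.snapshot(n); np.savez(''+(f or n)+'.npz',**s)
    if f: cv2.imwrite(f'pics/{f}.png',s['img'])
    return s
def cloud(s):
    K,T,z=s['intrinsics'],s['pose'],s['range_z']
    v,u=np.mgrid[:z.shape[0],:z.shape[1]]
    P=np.stack([(u-K[0,2])/K[0,0]*z,(v-K[1,2])/K[1,1]*z,z],-1)
    W=P@T[:3,:3].T+T[:3,3]; W[z<=0]=np.nan
    return W
E
python3 - <<'E'
from h import *
for n in('scene','top'):
    s=snap(n,n+'0'); print(n,s['pose'].round(3).tolist(),s['intrinsics'].tolist())
o=manip.observe(); print(o)
E
```

```text
scene [[-0.534, -0.491, 0.688, -371.727], [-0.846, 0.308, -0.436, 466.967], [0.002, -0.815, -0.58, 740.093], [0.0, 0.0, 0.0, 1.0]] [[395.96894296913035, 0.0, 323.042931943033], [0.0, 395.96894296913035, 205.04759618396125], [0.0, 0.0, 1.0]]
top [[0.021, -0.996, 0.09, 348.601], [-1.0, -0.022, -0.007, -59.279], [0.009, -0.09, -0.996, 1157.873], [0.0, 0.0, 0.0, 1.0]] [[381.59585109014955, 0.0, 324.67212390877825], [0.0, 381.59585109014955, 195.56978897289474], [0.0, 0.0, 1.0]]
{'t': 0.1, 'joint_positions': array([-7.64878132e+01,  1.96327478e+01,  8.73690993e+01,  1.49378135e-03,
        7.30747954e+01, -8.36484747e+00]), 'joint_vel': array([ 0.02484149, -0.09144212, -0.23901708, -0.09266365, -0.04745219,
       -0.04365832]), 'tau': array([ 1.56935519e-03, -4.32004344e+01, -2.44693798e+01,  7.19295605e-02,
        5.25985903e-02, -5.16290925e-05]), 'tcp_pos': array([ 195.57696654, -486.85950023,  237.12789125]), 'tcp_rot': array([-1.79924381e+02, -1.25629464e-02,  2.18765902e+01]), 'ft_force': array([0.90766592, 0.29778095, 0.9239383 ]), 'moment': array([-0.0055692 ,  0.00423679,  0.05642904]), 'grip_force': 0.0, 'grip_width': 91.81324862580267}
```

View pics/scene0.png

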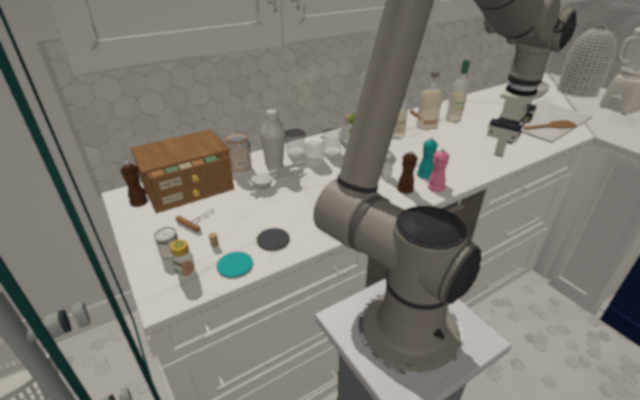

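View pics/top0.png

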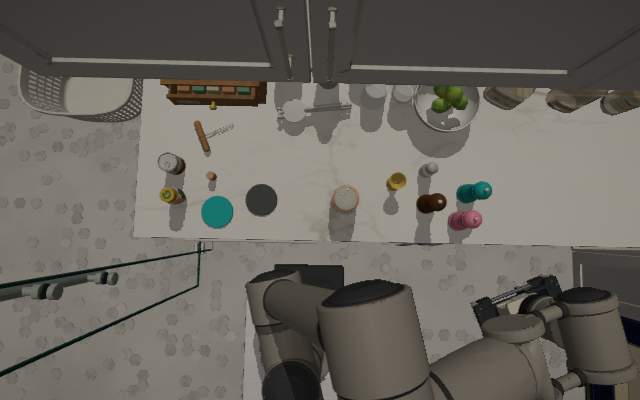

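Scene: tin (171,163), spice jar (172,196), cork (211,176), black coaster (261,199), rice jar (345,198), jigger (397,181), mill (430,203), salt (430,170) in the top view; pink and turquoise decoys lie beyond the mill.

```bash
cat > m.py <<'E'
from h import *
from scipy.optimize import least_squares
def fitc(P,r=None):
    c0=P.mean(0)
    if r: return least_squares(lambda q:np.hypot(*(P-q).T)-r,c0,loss='soft_l1',f_scale=1.).x
    A=np.c_[2*P,np.ones(len(P))]; q=np.linalg.lstsq(A,(P**2).sum(1),rcond=None)[0]
    return np.r_[q[:2],np.sqrt(q[2]+q[0]**2+q[1]**2)]
seeds=dict(tin=(171,163),spice=(172,196),cork=(211,176),rice=(345,198),jig=(397,181),mill=(432,202),salt=(430,170),coast=(261,199))
def topmeas(s,names,seeds=seeds,band=6):
    W=cloud(s)
    for n in names:
        u,v=seeds[n]; w=W[v-22:v+23,u-22:u+23].reshape(-1,3); w=w[np.isfinite(w).all(1)]
        zt=np.nanmedian(W[v-1:v+2,u-1:u+2,2]) 
        P=w[(np.abs(w[:,2]-zt)<band)]
        P=P[np.hypot(*(P[:,:2]-W[v,u,:2]).T)<55]
        (cx,cy),rr=cv2.minEnclosingCircle(P[:,:2].astype(np.float32))
        print(n,'ztop',zt.round(1),'max',w[:,2].max().round(1),'n',len(P),'mean',P[:,:2].mean(0).round(1),'minenc',np.round([cx,cy,rr],1))
E
python3 - <<'E'
from m import *
s=np.load('top0.npz'); W=cloud(s)
print('table z', [W[v,u].round(1) for u,v in((300,160),(230,180),(385,220),(480,150))])
topmeas(s,[n for n in seeds if n!='coast'])
# coaster by colour
g=s['img'].max(2); m=np.zeros_like(g); m[175:225,238:286]=(g[175:225,238:286]<75)
n,l,st,c=cv2.connectedComponentsWithStats(m); i=1+st[1:,4].argmax()
K,T=s['intrinsics'],s['pose']
cnt=max(cv2.findContours((l==i).astype(np.uint8),0,2)[0],key=len)[:,0].astype(float)
r=np.c_[(cnt-[K[0,2],K[1,2]])/K[0,0],np.ones(len(cnt))]@T[:3,:3].T
P=T[:3,3]+r*((7-T[2,3])/r[:,2:]); print('coaster',fitc(P[:,:2]),st[i])
# scene view clouds
s2=np.load('scene0.npz'); W2=cloud(s2)
for n,(u,v) in dict(tin=(166,240),spice=(181,262),coast=(273,240),mill=(408,172),table=(300,230)).items(): print(n,W2[v,u].round(1))
for i,f in enumerate([s,s2]):
    im=f['img']; c=im[140:240,140:490] if i==0 else im[120:300,100:480]
    cv2.imwrite(f'pics/c{i}.png',cv2.resize(c,None,fx=2.1,fy=2.1,interpolation=2))
E
```

```text
table z [array([561. ,  10.7,   1.5]), array([494.8, 222.8,  -0.8]), array([ 383. , -251.9,   -0.7]), array([ 604.6, -543. ,    3. ])]
tin ztop 69.6 max 77.1 n 319 mean [535.3 388.1] minenc [536.  388.5  29.2]
spice ztop 98.5 max 102.7 n 183 mean [438.7 373.2] minenc [439.3 374.2  21.5]
cork ztop 38.4 max 44.3 n 50 mean [504.  274.2] minenc [504.5 274.6  11.3]
rice ztop 123.1 max 129.6 n 421 mean [ 437.4 -123.3] minenc [ 437.4 -123.1   33.8]
jig ztop 48.9 max 87.7 n 29 mean [ 495.5 -274.9] minenc [ 495.  -274.     9.6]
mill ztop 134.0 max 152.3 n 190 mean [ 432.2 -369.8] minenc [ 432.4 -372.2   23.7]
salt ztop 85.0 max 92.9 n 98 mean [ 533.1 -369.7] minenc [ 534.  -370.5   16.9]
coaster [436.30767671 124.40289861  46.05568578] [246 184  31  32 770]
tin [508.  392.   69.6]
spice [416.8 381.3  59.8]
coast [429.5 127.8   6.4]
mill [ 419.3 -360.    81.6]
table [436.2  36.3  -1.2]
```

View pics/c0.png

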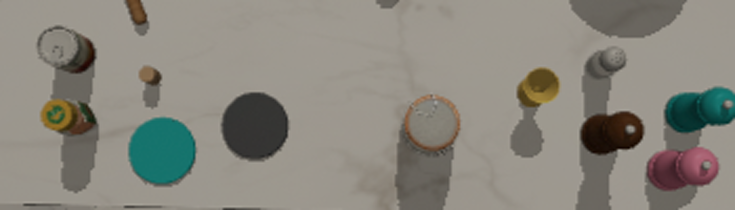

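Crop confirms the black coaster centre and both loose gold/white caps; the rice jar's orange seal ring is around (432,124) in the crop. Now a second-view check and neighbours' clearance.

Run:
```python
from m import *
s=np.load('top0.npz'); s2=np.load('scene0.npz'); W=cloud(s).reshape(-1,3); W2=cloud(s2).reshape(-1,3)
C=dict(tin=(536,388.5,28.5),spice=(439,374,21),cork=(504.5,274.5,11.5),rice=(437.4,-123.2,41),mill=(432.4,-371.5,25),salt=(534,-370.5,22),jig=(495,-275,24),coast=(436.3,124.4,47))
for n,(x,y,r) in C.items():
    d=np.hypot(W2[:,0]-x,W2[:,1]-y); p=W2[(d<r+8)&(W2[:,2]>(3 if n=='coast' else 12))]
    if len(p)<8: print(n,'few',len(p)); continue
    zt=np.percentile(p[:,2],97); q=p[(p[:,2]<zt-4)&(p[:,2]>15)] if n!='coast' else p
    if n=='mill': q=p[(p[:,2]>112)&(p[:,2]<138)]
    print(n,'scene ztop',zt.round(1),'n',len(p),'sidefit',fitc(q[:,:2],r).round(1) if n!='coast' else p[:,:2].mean(0).round(1))
# obstacles around the working spots: z>15 in boxes
for n,(x0,x1,y0,y1) in dict(behindsalt=(560,640,-410,-330),turq=(440,560,-520,-400),behindtin=(570,650,340,430),tgt=(480,640,-60,60)).items():
    q=W[(W[:,0]>x0)&(W[:,0]<x1)&(W[:,1]>y0)&(W[:,1]<y1)&(W[:,2]>12)]
    print(n,len(q),q.min(0).round() if len(q) else '',q.max(0).round() if len(q) else '')
```

```text
tin scene ztop 71.6 n 506 sidefit [535.8 387. ]
spice scene ztop 97.1 n 659 sidefit [438.2 373.5]
cork scene ztop 39.5 n 96 sidefit [504.3 273.2]
rice few 2
mill scene ztop 139.0 n 545 sidefit [ 434.6 -376.4]
salt scene ztop 88.0 n 195 sidefit [ 501.8 -356.2]
jig few 0
coast scene ztop 9.1 n 585 sidefit [434.3 125.3]
behindsalt 4884 [ 618. -410.  474.] [ 629. -330.  733.]
turq 552 [ 442. -520.   12.] [ 497. -468.  151.]
behindtin 3461 [618. 340. 475.] [628. 430. 702.]
tgt 6521 [584. -60. 474.] [640.  60. 732.]
```

>>> carry_out(
  motion="1 -0.1 0.1 0 0 0 -0.05; 1 -0.3 0.3 0 0 0 -0.1; 1 -0.5 0.5 0 0 0 -0.14; 1 -0.5 0.5 0 0 0 -0.19; 1 -0.5 0.5 0 0 0 -0.23",
)

```text
t: 0.6
tcp_pos: [153.1, -585.4, 236.4]
tcp_rot: [-179.9, -0.1, 63.5]
ft_force: [0.5, -0.3, -0.6]
grip_width: 91.6
grip_force: 0.0
```

>>> carry_out(
  motion="1 0.15 0.05 0 0 0 -0.04; 1 0.4 0.15 0 0 0 -0.08; 1 0.65 0.25 0 0 0 -0.12; 1 0.9 0.33 0 0 0 -0.148; 1 1 0.333 0 0 0 -0.148",
)

```text
t: 1.1
tcp_pos: [268.2, -470.8, 237.4]
tcp_rot: [180.0, -0.1, 90.2]
ft_force: [-0.3, 0.5, -0.2]
grip_width: 91.7
grip_force: 0.0
```

```bash
python3 -c "
from rig import manip;o=manip.observe();print(o['tcp_pos'].round(1),o['tcp_rot'].round(2),o['joint_positions'].round(1))"
```

```text
[ 268.2 -470.8  237.4] [ 1.7998e+02 -8.0000e-02  9.0170e+01] [-68.5  21.4  84.6   0.1  74.  -68.7]
```

>>> carry_out(
  motion="1 0.2 0.13 0; 1 0.5 0.33 0; 1 0.8 0.5 0; 1 1 0.6 0",
)

```text
schema error: expected 7 numbers
```

>>> carry_out(
  motion="1 0.2 0.13 0 0 0 0; 1 0.5 0.33 0 0 0 0; 1 0.75 0.5 0 0 0 0; 1 1 0.6 0 0 0 0",
)

```text
t: 1.5
tcp_pos: [357.2, -321.9, 237.5]
tcp_rot: [180.0, -0.0, 89.8]
ft_force: [1.6, 0.3, 0.8]
grip_width: 92.1
grip_force: 0.0
```

>>> carry_out(
  motion="1 0.25 0.1 0 0 0 0; 1 0.5 0.2 0 0 0 0; 1 0.75 0.3 0 0 0 0; 1 1 0.5 0 0 0 0",
)

```text
t: 1.9
tcp_pos: [430.8, -172.4, 237.7]
tcp_rot: [-180.0, 0.0, 89.7]
ft_force: [1.4, -1.3, -0.5]
grip_width: 91.8
grip_force: 0.0
```

>>> carry_out(
  motion="1 0.25 0 0 0 0 0; 1 0.5 0 0 0 0 0; 1 0.75 0 0 0 0 0; 1 1 0 0 0 0 0",
)

```text
t: 2.3
tcp_pos: [431.4, -22.5, 237.6]
tcp_rot: [-180.0, 0.0, 89.8]
ft_force: [0.5, -0.8, 0.4]
grip_width: 91.5
grip_force: 0.0
```

>>> carry_out(
  motion="1 0.25 0 0 0 0 0; 1 0.5 0 0 0 0 0; 1 0.75 0 0 0 0 0; 1 1 0 0 0 0 0",
)

```text
t: 2.7
tcp_pos: [431.8, 127.5, 237.6]
tcp_rot: [180.0, 0.0, 89.8]
ft_force: [0.6, -0.4, -0.7]
grip_width: 91.7
grip_force: 0.0
```

>>> carry_out(
  motion="1 0.25 0 0 0 0 0; 1 0.5 0 0 0 0 0; 1 0.75 0 0 0 0 0; 1 1 0 0 0 0 0; 1 1 0 0 0 0 0",
)

```text
t: 3.2
tcp_pos: [432.0, 279.6, 237.2]
tcp_rot: [-180.0, -0.0, 90.0]
ft_force: [0.1, 0.1, -1.0]
grip_width: 91.8
grip_force: 0.0
```

>>> carry_out(
  motion="0.67 0.2 0 0 0 0 0; 0.67 0.45 0.05 0 0 0 0; 0.67 0.63 0.05 0.1 0 0 0; 0.67 0.63 0.047 0.2 0 0 0; 0.67 0.63 0.047 0.3 0 0 0",
)

```text
t: 3.7
tcp_pos: [439.5, 370.6, 191.6]
tcp_rot: [-180.0, 0.1, 89.9]
ft_force: [-0.1, -0.2, -0.6]
grip_width: 62.4
grip_force: 0.0
```

>>> carry_out(
  motion="0.67 0 0 0.25 0 0 0; 0.67 0 0 0.5 0 0 0; 0.67 0 0 0.75 0 0 0; 0.67 0 0 0.95 0 0 0; 0.67 0 0 0.95 0 0 0",
)

```text
t: 4.2
tcp_pos: [437.3, 368.2, 46.1]
tcp_rot: [-179.6, 0.3, 89.8]
ft_force: [-0.1, -1.0, 1.2]
grip_width: 61.5
grip_force: 0.0
```

>>> carry_out(
  motion="0.67 0.02 0 0 0 0 0; 0.67 0.02 0 0 0 0 0; 0.67 0.02 0 0 0 0 0",
)

```text
t: 4.5
tcp_pos: [440.5, 374.6, 52.1]
tcp_rot: [179.8, -0.1, 89.9]
ft_force: [-0.0, -0.4, 0.6]
grip_width: 61.6
grip_force: 0.0
```

>>> carry_out(
  motion="0.3 0 0 0 0 0 0; 0.3 0 0 0 0 0 0; 0.3 0 0 0 0 0 0; 0.3 0 0 0 0 0 0; 0.3 0 0 0 0 0 0",
  newtons=25,
)

```text
t: 5.0
tcp_pos: [439.5, 374.2, 50.8]
tcp_rot: [180.0, -0.0, 89.9]
ft_force: [-2.1, -0.8, 6.6]
grip_width: 46.6
grip_force: 25.0
```

>>> carry_out(
  motion="0.3 0 0 -0.05 0 0 0; 0.3 0 0 -0.15 0 0 0; 0.3 0 0 -0.3 0 0 0; 0.3 0 0 -0.45 0 0 0; 0.3 0 0 -0.5 0 0 0",
)

```text
t: 5.5
tcp_pos: [440.2, 374.6, 127.4]
tcp_rot: [179.8, -0.1, 89.9]
ft_force: [1.0, -1.0, -1.5]
grip_width: 46.7
grip_force: 25.0
```

>>> carry_out(
  motion="0.3 -0.05 0 0 0 0 0; 0.3 -0.2 0 0 0 0 0; 0.3 -0.4 0 0 0 0 0; 0.3 -0.6 0 0 0 0 0; 0.3 -0.8 0 0 0 0 0",
)

```text
t: 6.0
tcp_pos: [438.0, 252.1, 123.7]
tcp_rot: [-179.9, 0.1, 89.9]
ft_force: [-0.2, -0.3, -1.4]
grip_width: 46.6
grip_force: 25.0
```

>>> carry_out(
  motion="0.3 -0.2 0.1 0 0 0 0; 0.3 -0.4 0.2 0 0 0 0; 0.3 -0.6 0.3 0 0 0 0; 0.3 -0.8 0.4 0 0 0 0; 0.3 -1 0.5 0 0 0 0",
)

```text
t: 6.5
tcp_pos: [513.3, 102.1, 123.8]
tcp_rot: [-179.8, 0.0, 89.9]
ft_force: [0.2, 0.7, -2.2]
grip_width: 46.5
grip_force: 25.0
```

>>> carry_out(
  motion="0.3 -0.2 0 0 0 0 0; 0.3 -0.4 0 0 0 0 0; 0.3 -0.55 0 0 0 0 0; 0.3 -0.65 0 0 0 0 0; 0.3 -0.65 0 0 0 0 0",
)

```text
t: 7.0
tcp_pos: [513.2, 4.7, 124.3]
tcp_rot: [-179.9, 0.0, 89.8]
ft_force: [-0.2, 0.2, -1.7]
grip_width: 46.7
grip_force: 25.0
```

>>> carry_out(
  motion="0.3 -0.027 0.023 0 0 0 0; 0.3 -0.027 0.023 0 0 0 0; 0.3 -0.027 0.023 0.2 0 0 0; 0.3 -0.027 0.023 0.35 0 0 0; 0.3 -0.027 0.023 0.35 0 0 0",
)

```text
t: 7.5
tcp_pos: [515.2, 3.5, 70.2]
tcp_rot: [-179.7, -0.1, 90.0]
ft_force: [0.3, 1.2, -0.9]
grip_width: 46.5
grip_force: 25.0
```

Run:
```python
from h import *
s=snap('scene','s1'); T,K=s['pose'],s['intrinsics']
p=T[:3,:3].T@(np.array([516,0,40])-T[:3,3]); u,v=(K@(p/p[2]))[:2].astype(int); print(u,v)
a=max(u-60,0);b=max(v-60,0)
cv2.imwrite('pics/s1c.png',cv2.resize(s['img'][b:b+110,a:a+120],None,fx=5,fy=5))
print(manip.observe()['tcp_pos'])
```

```text
297 201
[516.35782889   3.21141207  71.78798274]
```

View pics/s1c.png

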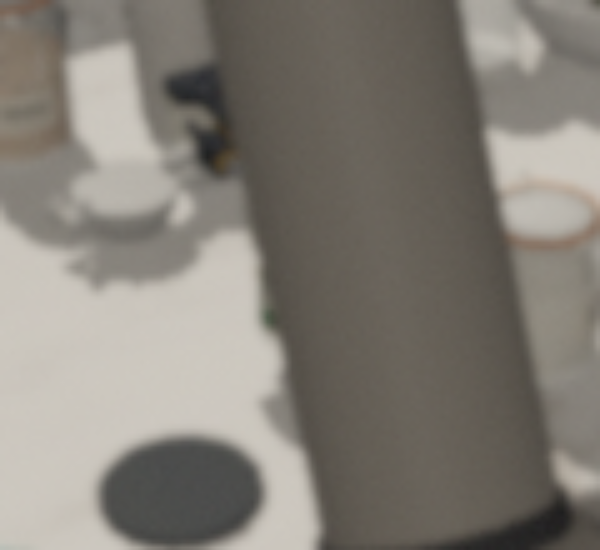

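The arm hides most of the jar, but its gold cap (225,160) and green label (270,310) line up vertically, so it's held upright. Lowering and releasing.

>>> carry_out(
  motion="0.3 -0.015 0 0.05 0 0 0; 0.3 -0.015 0 0.1 0 0 0; 0.3 -0.015 0 0.14 0 0 0; 0.3 -0.015 0 0.145 0 0 0; 0.3 -0.015 0 0.145 0 0 0",
)

```text
t: 8.05
tcp_pos: [517.3, 0.1, 51.0]
tcp_rot: [180.0, 0.0, 89.9]
ft_force: [-1.0, -0.3, -1.1]
grip_width: 46.4
grip_force: 25.0
```

>>> carry_out(
  motion="0.65 0 0 0 0 0 0; 0.65 0 0 0 0 0 0; 0.65 0 0 0 0 0 0; 0.65 0 0 0 0 0 0",
)

```text
t: 8.45
tcp_pos: [517.4, 0.1, 51.1]
tcp_rot: [180.0, 0.0, 89.9]
ft_force: [0.6, -0.4, -0.6]
grip_width: 59.2
grip_force: 0.0
```

>>> carry_out(
  motion="0.65 0 0 -0.2 0 0 0; 0.65 0 0 -0.5 0 0 0; 0.65 0 0 -0.8 0 0 0; 0.8 0 0 -1 0 0 0",
)

```text
t: 8.85
tcp_pos: [518.0, 0.0, 204.2]
tcp_rot: [179.8, 0.0, 89.9]
ft_force: [-0.3, 0.5, -0.8]
grip_width: 64.2
grip_force: 0.0
```

>>> carry_out(
  motion="1 -0.25 -0.1 0 0 0 0; 1 -0.5 -0.25 0 0 0 0; 1 -0.75 -0.4 0 0 0 0; 1 -1 -0.56 0 0 0 0",
)

```text
t: 9.25
tcp_pos: [432.1, -150.9, 201.2]
tcp_rot: [180.0, 0.0, 90.0]
ft_force: [0.0, -0.8, -0.1]
grip_width: 90.9
grip_force: 0.0
```

>>> carry_out(
  motion="1 -0.25 0 0 0 0 0; 1 -0.5 0 0 0 0 0; 1 -0.75 0 0 0 0 0; 1 -1 0 0 0 0 0",
)

```text
t: 9.65
tcp_pos: [432.4, -301.4, 201.2]
tcp_rot: [180.0, 0.0, 89.9]
ft_force: [1.0, 0.0, 0.3]
grip_width: 92.2
grip_force: 0.0
```

>>> carry_out(
  motion="1 -0.2 0 0 0 0 0; 1 -0.4 0 0 0 0 0; 1 -0.48 0 0 0 0 0; 1 -0.48 0 0 0 0 0; 1 -0.48 0 0 0 0 0",
)

```text
t: 10.15
tcp_pos: [432.6, -370.8, 200.8]
tcp_rot: [-180.0, -0.1, 89.9]
ft_force: [0.6, 0.4, -0.4]
grip_width: 91.9
grip_force: 0.0
```

Run:
```python
from m import *
s=snap('top','t1')
p=s['pose'][:3,:3].T@(np.array([517,0,96])-s['pose'][:3,3]);u,v=(s['intrinsics']@(p/p[2]))[:2].round().astype(int);print(u,v)
topmeas(s,['spice','cork','tin'],dict(seeds,spice=(u,v)))
cv2.imwrite('pics/t1c.png',cv2.resize(s['img'][90:250,260:500],None,fx=3,fy=3))
print(manip.observe()['tcp_pos'])
```

```text
302 169
spice ztop 98.9 max 103.7 n 167 mean [5.161e+02 3.000e-01] minenc [5.162e+02 4.000e-01 2.070e+01]
cork ztop 39.1 max 42.4 n 51 mean [503.8 273.9] minenc [503.7 275.   12. ]
tin ztop 69.3 max 76.8 n 327 mean [535.4 388. ] minenc [536.1 387.4  29.5]
[ 432.76261801 -370.44000575  200.9308074 ]
```

View pics/t1c.png

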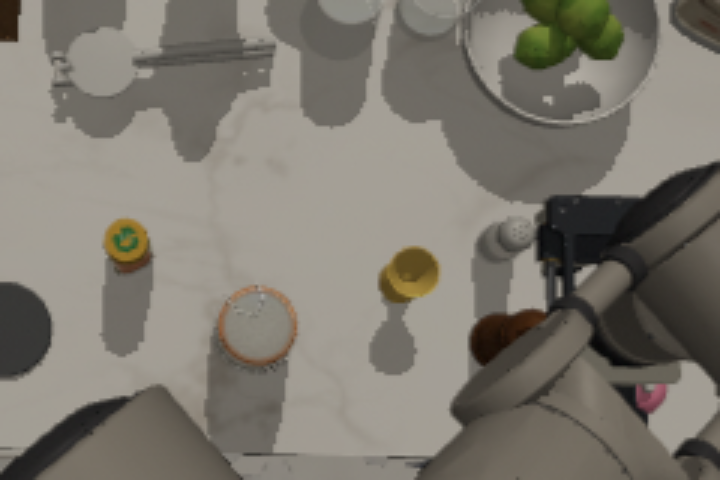

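Spice jar stands at (516,0), as planned; mill is under the gripper. Descending.

>>> carry_out(
  motion="1 -0.017 0.005 0.1 0 0 0; 1 -0.017 0.005 0.25 0 0 0; 1 -0.017 0.005 0.4 0 0 0; 1 -0.017 0.005 0.53 0 0 0; 1 -0.017 0.005 0.57 0 0 0",
)

```text
t: 10.7
tcp_pos: [433.0, -372.1, 113.8]
tcp_rot: [-179.9, -0.2, 90.0]
ft_force: [-0.3, 1.1, 0.0]
grip_width: 91.8
grip_force: 0.0
```

>>> carry_out(
  motion="0.4 0 0 0 0 0 0; 0.4 0 0 0 0 0 0; 0.4 0 0 0 0 0 0; 0.4 0 0 0 0 0 0; 0.4 0 0 0 0 0 0",
  newtons=30,
)

```text
t: 11.2
tcp_pos: [433.6, -374.5, 116.1]
tcp_rot: [180.0, 0.0, 89.9]
ft_force: [-0.2, 0.7, 0.4]
grip_width: 56.1
grip_force: 0.0
```

>>> carry_out(
  motion="0.4 0 0 0 0 0 0; 0.4 0 0 0 0 0 0; 0.4 0 0 -0.05 0 0 0; 0.4 0 0 -0.15 0 0 0; 0.4 0 0 -0.3 0 0 0",
)

```text
t: 11.7
tcp_pos: [432.8, -373.6, 160.0]
tcp_rot: [-179.9, -0.1, 89.9]
ft_force: [0.3, 0.9, -2.1]
grip_width: 47.0
grip_force: 30.0
```

>>> carry_out(
  motion="0.4 0 0 -0.15 0 0 0; 0.4 0 0 -0.35 0 0 0; 0.4 0 0 -0.55 0 0 0; 0.4 0 0 -0.7 0 0 0; 0.4 0 0 -0.7 0 0 0",
)

```text
t: 12.2
tcp_pos: [434.4, -375.3, 269.1]
tcp_rot: [179.7, 0.3, 89.9]
ft_force: [0.7, 0.3, -2.0]
grip_width: 47.6
grip_force: 30.0
```

>>> carry_out(
  motion="0.4 0.05 0 0 0 0 0; 0.4 0.2 0 0 0 0 0; 0.4 0.4 0 0 0 0 0; 0.4 0.6 0 0 0 0 0; 0.4 0.8 0 0 0 0 0",
)

```text
t: 12.7
tcp_pos: [432.6, -252.1, 263.3]
tcp_rot: [-179.8, -0.2, 89.9]
ft_force: [0.4, 0.8, -1.4]
grip_width: 47.3
grip_force: 30.0
```

>>> carry_out(
  motion="0.4 0.2 0 0 0 0 0; 0.4 0.4 0 0 0 0 0; 0.4 0.6 0 0 0 0 0; 0.4 0.8 0 0 0 0 0; 0.4 1 0 0 0 0 0",
)

```text
t: 13.2
tcp_pos: [432.5, -102.3, 263.6]
tcp_rot: [-179.8, -0.1, 89.9]
ft_force: [0.7, 0.4, -1.4]
grip_width: 47.3
grip_force: 30.0
```

>>> carry_out(
  motion="0.4 0.2 0 0 0 0 0; 0.4 0.4 0 0 0 0 0; 0.4 0.57 0 0 0 0 0; 0.4 0.68 0.02 0 0 0 0; 0.4 0.68 0.02 0 0 0 0",
)

```text
t: 13.7
tcp_pos: [435.8, -0.1, 263.8]
tcp_rot: [-179.8, -0.1, 90.1]
ft_force: [-0.3, -0.3, -2.1]
grip_width: 47.3
grip_force: 30.0
```

Run:
```python
from h import *
s=snap('top','t2')
cv2.imwrite('pics/t2c.png',cv2.resize(s['img'][110:270,220:400],None,fx=3,fy=3))
print(manip.observe()['tcp_pos'])
```

```text
[435.91844095  -1.34316621 263.95834103]
```

View pics/t2c.png

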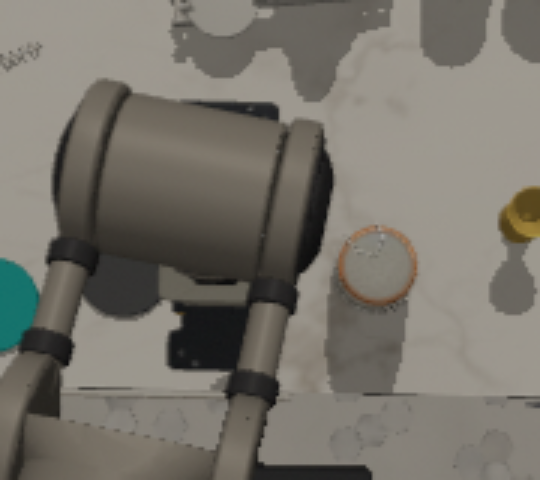

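The arm hides the mill here (it sits below the wrist near (220,270)); nothing has been disturbed. Lowering.

>>> carry_out(
  motion="0.4 0.01 0 0.15 0 0 0; 0.4 0.01 0 0.35 0 0 0; 0.4 0.01 0 0.55 0 0 0; 0.4 0.01 0 0.75 0 0 0; 0.4 0.01 0 0.88 0 0 0",
)

```text
t: 14.25
tcp_pos: [435.1, -1.4, 130.8]
tcp_rot: [-179.8, -0.0, 89.9]
ft_force: [-0.6, 0.4, -2.3]
grip_width: 47.7
grip_force: 30.0
```

>>> carry_out(
  motion="0.4 0 0 0.03 0 0 0; 0.4 0 0 0.07 0 0 0; 0.4 0 0 0.1 0 0 0; 0.4 0 0 0.113 0 0 0; 0.4 0 0 0.113 0 0 0",
)

```text
t: 14.75
tcp_pos: [437.2, -0.9, 116.8]
tcp_rot: [180.0, 0.0, 89.9]
ft_force: [-0.2, 0.4, -1.8]
grip_width: 47.2
grip_force: 30.0
```

Still carried; lower in 1 mm steps.

>>> carry_out(
  motion="0.4 0 0 0.007 0 0 0; 0.4 0 0 0.007 0 0 0; 0.4 0 0 0.014 0 0 0; 0.4 0 0 0.014 0 0 0",
)

```text
t: 15.15
tcp_pos: [437.6, -1.0, 115.7]
tcp_rot: [179.9, 0.0, 89.9]
ft_force: [-2.1, 0.0, 10.8]
grip_width: 47.4
grip_force: 30.0
```

Contact. Release and rise.

>>> carry_out(
  motion="0.5 0 0 -0.006 0 0 0; 0.6 0 0 -0.006 0 0 0; 0.7 0 0 -0.006 0 0 0; 0.7 0 0 -0.006 0 0 0; 0.7 0 0 -0.006 0 0 0",
)

```text
t: 15.65
tcp_pos: [437.0, -0.9, 115.2]
tcp_rot: [-180.0, 0.0, 89.9]
ft_force: [-0.3, 0.2, 0.7]
grip_width: 63.9
grip_force: 0.0
```

>>> carry_out(
  motion="0.7 0 0 -0.1 0 0 0; 0.7 0 0 -0.3 0 0 0; 0.7 0 0 -0.5 0 0 0; 0.7 0 0 -0.65 0 0 0; 0.7 0 0 -0.65 0 0 0",
)

```text
t: 16.15
tcp_pos: [438.6, -1.1, 215.5]
tcp_rot: [179.6, 0.1, 89.9]
ft_force: [-0.1, -0.5, -0.1]
grip_width: 64.5
grip_force: 0.0
```

>>> carry_out(
  motion="1 0.25 0 0 0 0 0; 1 0.5 0.05 0 0 0 0; 1 0.75 0.15 0 0 0 0; 1 1 0.3 0 0 0 0",
)

```text
t: 16.55
tcp_pos: [481.5, 150.5, 211.8]
tcp_rot: [-179.9, 0.0, 89.9]
ft_force: [0.0, -1.3, 0.7]
grip_width: 90.3
grip_force: 0.0
```

>>> carry_out(
  motion="1 0.25 0.1 0 0 0 0; 1 0.5 0.2 0 0 0 0; 1 0.75 0.3 0 0 0 0; 1 1 0.354 0 0 0 0",
)

```text
t: 16.95
tcp_pos: [535.9, 300.4, 210.9]
tcp_rot: [-179.9, 0.1, 89.9]
ft_force: [0.5, -0.5, -0.6]
grip_width: 92.0
grip_force: 0.0
```

>>> carry_out(
  motion="1 0.2 0 0 0 0 0; 1 0.4 0 0.1 0 0 0; 1 0.59 0 0.25 0 0 0; 1 0.59 0 0.35 0 0 0; 1 0.59 0 0.4 0 0 0",
)

```text
t: 17.45
tcp_pos: [534.1, 387.6, 149.0]
tcp_rot: [-179.7, 0.2, 90.0]
ft_force: [-0.3, 0.0, 0.0]
grip_width: 92.0
grip_force: 0.0
```

Run:
```python
from m import *
s=snap('top','t3')
p=s['pose'][:3,:3].T@(np.array([437,-1,139])-s['pose'][:3,3]);u,v=(s['intrinsics']@(p/p[2]))[:2].round().astype(int);print(u,v)
topmeas(s,['mill','spice','rice'],dict(seeds,spice=(302,169),mill=(u,v)))
cv2.imwrite('pics/t3c.png',cv2.resize(s['img'][110:250,140:400],None,fx=3,fy=3))
print(manip.observe()['tcp_pos'])
```

```text
300 196
mill ztop 150.2 max 152.8 n 14 mean [435.8   1. ] minenc [436.    1.4   5.1]
spice ztop 98.8 max 141.9 n 163 mean [5.162e+02 4.000e-01] minenc [516.3   0.7  20.5]
rice ztop 121.5 max 129.6 n 455 mean [ 437.6 -123.7] minenc [ 437.6 -123.6   34.2]
[534.2722274  386.90280795 148.83887952]
```

View pics/t3c.png

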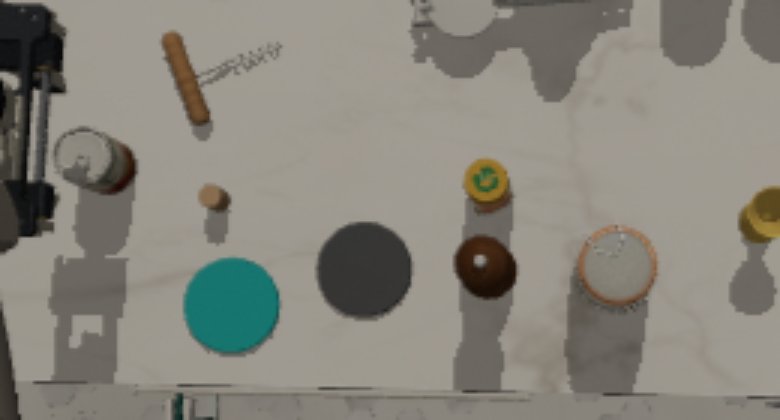

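Mill stands upright at (436,1) (pixel 485,265), spice jar behind it at (487,180). Now the tin.

>>> carry_out(
  motion="1 0.007 0.01 0.2 0 0 0; 1 0.007 0.01 0.4 0 0 0; 1 0.007 0.01 0.6 0 0 0; 1 0.007 0.01 0.74 0 0 0; 1 0.007 0.01 0.74 0 0 0",
)

```text
t: 18.0
tcp_pos: [535.8, 386.7, 38.7]
tcp_rot: [-179.7, 0.2, 89.8]
ft_force: [-0.0, -0.1, -1.2]
grip_width: 91.7
grip_force: 0.0
```

>>> carry_out(
  motion="0.4 0 0 0 0 0 0; 0.4 0 0 0 0 0 0; 0.4 0 0 0 0 0 0; 0.4 0 0 0 0 0 0; 0.4 0 0 0 0 0 0",
  newtons=30,
)

```text
t: 18.5
tcp_pos: [537.1, 388.7, 42.5]
tcp_rot: [180.0, -0.0, 89.9]
ft_force: [0.3, -1.1, 5.4]
grip_width: 57.0
grip_force: 30.1
```

>>> carry_out(
  motion="0.4 0 0 0 0 0 0; 0.4 0 0 -0.05 0 0 0; 0.4 0 0 -0.2 0 0 0; 0.4 0 0 -0.35 0 0 0; 0.4 0 0 -0.4 0 0 0",
)

```text
t: 19.0
tcp_pos: [538.3, 389.2, 104.3]
tcp_rot: [179.8, -0.1, 89.9]
ft_force: [1.2, 0.3, -1.3]
grip_width: 56.8
grip_force: 30.0
```

>>> carry_out(
  motion="0.4 -0.05 -0.02 0 0 0 0; 0.4 -0.2 -0.1 0 0 0 0; 0.4 -0.4 -0.2 0 0 0 0; 0.4 -0.6 -0.3 0 0 0 0; 0.4 -0.8 -0.4 0 0 0 0",
)

```text
t: 19.5
tcp_pos: [475.0, 266.7, 100.3]
tcp_rot: [-179.9, 0.1, 89.9]
ft_force: [0.2, -0.0, -2.5]
grip_width: 56.8
grip_force: 30.0
```

>>> carry_out(
  motion="0.4 -0.2 -0.1 0 0 0 0; 0.4 -0.45 -0.2 0 0 0 0; 0.4 -0.7 -0.27 0 0 0 0; 0.4 -0.9 -0.277 0 0 0 0; 0.4 -0.96 -0.277 0 0 0 0",
)

```text
t: 20.0
tcp_pos: [433.5, 122.1, 100.9]
tcp_rot: [-179.8, 0.1, 89.8]
ft_force: [-0.0, 0.3, -2.5]
grip_width: 57.2
grip_force: 30.0
```

>>> carry_out(
  motion="0.4 0 0 0.05 0 0 0; 0.4 0 0 0.15 0 0 0; 0.4 0 0 0.25 0 0 0; 0.4 0 0 0.32 0 0 0; 0.4 0 0 0.32 0 0 0",
)

```text
t: 20.5
tcp_pos: [434.0, 125.3, 52.0]
tcp_rot: [-179.8, 0.0, 90.0]
ft_force: [-0.3, -0.4, -2.0]
grip_width: 57.2
grip_force: 30.0
```

Adjust and creep down (expected contact near z ≈ 48).

>>> carry_out(
  motion="0.4 0 0.007 0 0 0 0; 0.4 0 0.007 0.014 0 0 0; 0.4 0 0.007 0.028 0 0 0; 0.4 0 0.007 0.028 0 0 0; 0.4 0 0.007 0.028 0 0 0",
)

```text
t: 21.0
tcp_pos: [436.4, 124.7, 49.8]
tcp_rot: [180.0, 0.0, 89.9]
ft_force: [-0.4, 0.5, -2.4]
grip_width: 56.6
grip_force: 30.0
```

>>> carry_out(
  motion="0.4 0 0 0.007 0 0 0; 0.4 0 0 0.007 0 0 0; 0.4 0 0 0.013 0 0 0; 0.4 0 0 0.013 0 0 0",
)

```text
t: 21.4
tcp_pos: [436.5, 124.7, 49.4]
tcp_rot: [179.9, 0.0, 89.9]
ft_force: [-5.4, -1.4, 19.9]
grip_width: 57.1
grip_force: 30.0
```

Contact; back off 1 mm, release, rise.

>>> carry_out(
  motion="0.4 0 0 -0.008 0 0 0; 0.6 0 0 -0.008 0 0 0; 0.85 0 0 -0.008 0 0 0; 0.85 0 0 -0.008 0 0 0; 0.85 0 0 -0.008 0 0 0",
)

```text
t: 21.9
tcp_pos: [436.3, 124.7, 48.7]
tcp_rot: [-180.0, 0.0, 89.9]
ft_force: [0.6, 0.4, -0.6]
grip_width: 75.6
grip_force: 0.0
```

>>> carry_out(
  motion="0.85 0 0 -0.2 0 0 0; 0.85 0 0 -0.5 0 0 0; 0.85 0 0 -0.8 0 0 0; 1 0 0 -1 0 0 0",
)

```text
t: 22.3
tcp_pos: [436.9, 124.8, 201.6]
tcp_rot: [179.8, -0.0, 89.9]
ft_force: [-0.1, 0.9, -0.5]
grip_width: 82.3
grip_force: 0.0
```

>>> carry_out(
  motion="1 -0.25 0 -0.05 0 0 0; 1 -0.5 0 -0.1 0 0 0; 1 -0.75 0 -0.13 0 0 0; 1 -1 0 -0.13 0 0 0",
)

```text
t: 22.7
tcp_pos: [436.2, -26.7, 219.0]
tcp_rot: [179.9, 0.0, 89.9]
ft_force: [-0.0, 0.5, -0.4]
grip_width: 91.7
grip_force: 0.0
```

>>> carry_out(
  motion="1 -0.25 0 0 0 0 0; 1 -0.5 0 0 0 0 0; 1 -0.75 0 0 0 0 0; 1 -1 0 0 0 0 0",
)

```text
t: 23.1
tcp_pos: [435.5, -176.8, 218.2]
tcp_rot: [-180.0, -0.0, 89.9]
ft_force: [0.4, 0.6, 0.2]
grip_width: 91.7
grip_force: 0.0
```

Run:
```python
from m import *
s=snap('top','t4')
def px(P):
    p=s['pose'][:3,:3].T@(np.array(P)-s['pose'][:3,3]);return tuple((s['intrinsics']@(p/p[2]))[:2].round().astype(int))
topmeas(s,['tin','mill','spice','salt'],dict(seeds,spice=(302,169),mill=px([436,8,139]),tin=px([436,124,79])))
# bowl rim points
W=cloud(s); q=W[95:140,410:485].reshape(-1,3); q=q[(q[:,2]>25)&(q[:,2]<300)]; i=np.argsort(q[:,0])[:200:25]; print(q[i].round())
print(manip.observe()['tcp_pos'])
```

```text
tin ztop 77.9 max 84.9 n 306 mean [436.3 124.5] minenc [436.3 123.8  28.2]
mill ztop 140.6 max 152.4 n 123 mean [436.3   1.3] minenc [435.4   1.3  20.2]
spice ztop 98.4 max 136.8 n 159 mean [516.1   0.6] minenc [5.165e+02 3.000e-01 2.070e+01]
salt ztop 87.3 max 573.3 n 84 mean [ 533.5 -370.6] minenc [ 533.  -371.3   15.8]
[[ 642. -425.   78.]
 [ 645. -400.   74.]
 [ 649. -396.   50.]
 [ 655. -376.   59.]
 [ 658. -452.   52.]
 [ 662. -436.   38.]
 [ 665. -476.   75.]
 [ 668. -436.   28.]]
[ 435.98369355 -181.84450027  218.22323592]
```

>>> carry_out(
  motion="0.8 -0.25 0.1 0 0 0 0; 0.8 -0.5 0.25 0 0 0 0; 0.8 -0.75 0.45 0 0 0 0; 0.8 -1 0.65 0 0 0 0",
)

```text
t: 23.55
tcp_pos: [533.9, -326.8, 218.2]
tcp_rot: [-180.0, -0.0, 89.9]
ft_force: [0.9, 0.6, 1.3]
grip_width: 73.4
grip_force: 0.0
```

>>> carry_out(
  motion="0.8 -0.2 0 0.1 0 0 0; 0.8 -0.3 0 0.3 0 0 0; 0.8 -0.3 0 0.5 0 0 0; 0.8 -0.3 0 0.6 0 0 0; 0.8 -0.3 0 0.6 0 0 0",
)

```text
t: 24.05
tcp_pos: [531.7, -369.3, 124.9]
tcp_rot: [-179.7, -0.2, 89.9]
ft_force: [0.6, -0.3, 1.1]
grip_width: 73.6
grip_force: 0.0
```

```bash
python3 -c "
from rig import manip;manip.snapshot('top');print(manip.observe()['tcp_pos'].round(1))"
```

```text
[ 532.6 -369.9  127.1]
```

>>> carry_out(
  motion="0.8 -0.005 0.003 0.15 0 0 0; 0.8 -0.005 0.003 0.3 0 0 0; 0.8 -0.005 0.003 0.45 0 0 0; 0.8 -0.005 0.003 0.567 0 0 0; 0.8 -0.005 0.003 0.567 0 0 0",
)

```text
t: 24.6
tcp_pos: [533.0, -370.5, 42.3]
tcp_rot: [-179.9, -0.1, 89.9]
ft_force: [1.1, 0.4, -0.9]
grip_width: 73.6
grip_force: 0.0
```

>>> carry_out(
  motion="0.3 0 0 0 0 0 0; 0.3 0 0 0 0 0 0; 0.3 0 0 0 0 0 0; 0.3 0 0 0 0 0 0; 0.3 0 0 0 0 0 0",
  newtons=20,
)

```text
t: 25.1
tcp_pos: [534.0, -371.4, 44.1]
tcp_rot: [179.9, 0.1, 89.9]
ft_force: [0.6, 1.0, 1.7]
grip_width: 39.2
grip_force: 20.0
```

>>> carry_out(
  motion="0.3 0 0 0 0 0 0; 0.3 0 0 -0.1 0 0 0; 0.3 0 0 -0.3 0 0 0; 0.3 0 0 -0.55 0 0 0; 0.3 0 0 -0.8 0 0 0",
)

```text
t: 25.6
tcp_pos: [533.0, -370.9, 165.1]
tcp_rot: [-179.9, -0.0, 89.9]
ft_force: [-0.0, -0.3, -0.3]
grip_width: 39.5
grip_force: 19.9
```

>>> carry_out(
  motion="0.3 0.05 0 -0.1 0 0 0; 0.3 0.2 -0.05 -0.25 0 0 0; 0.3 0.4 -0.15 -0.34 0 0 0; 0.3 0.6 -0.25 -0.34 0 0 0; 0.3 0.8 -0.33 -0.34 0 0 0",
)

```text
t: 26.1
tcp_pos: [482.9, -249.3, 214.1]
tcp_rot: [-180.0, -0.0, 89.9]
ft_force: [0.3, -0.4, -1.4]
grip_width: 39.5
grip_force: 19.9
```

>>> carry_out(
  motion="0.3 0.2 -0.1 0 0 0 0; 0.3 0.4 -0.2 0 0 0 0; 0.3 0.6 -0.3 0 0 0 0; 0.3 0.8 -0.32 0 0 0 0; 0.3 1 -0.32 0 0 0 0",
)

```text
t: 26.6
tcp_pos: [434.9, -99.3, 213.9]
tcp_rot: [-179.9, -0.0, 89.9]
ft_force: [0.5, 0.1, -2.0]
grip_width: 39.7
grip_force: 19.9
```

>>> carry_out(
  motion="0.3 0.2 0 0 0 0 0; 0.3 0.4 0 0 0 0 0; 0.3 0.6 0 0 0 0 0; 0.3 0.8 0 0 0 0 0; 0.3 1 0 0 0 0 0",
)

```text
t: 27.1
tcp_pos: [435.5, 50.5, 213.8]
tcp_rot: [-179.9, -0.0, 89.9]
ft_force: [-0.4, -0.2, -0.5]
grip_width: 39.2
grip_force: 19.9
```

>>> carry_out(
  motion="0.3 0.2 0 0 0 0 0; 0.3 0.4 0 0 0 0 0; 0.3 0.5 0 0 0 0 0; 0.3 0.5 0 0 0 0 0; 0.3 0.5 0 0 0 0 0",
)

```text
t: 27.6
tcp_pos: [436.0, 123.9, 213.9]
tcp_rot: [-179.9, 0.0, 90.0]
ft_force: [-1.0, -0.2, -1.3]
grip_width: 39.6
grip_force: 19.9
```

Run:
```python
from h import *
s=snap('scene','s5'); T,K=s['pose'],s['intrinsics']
cv2.imwrite('pics/s5c.png',cv2.resize(s['img'][110:270,200:360],None,fx=3.7,fy=3.7))
print(manip.observe()['tcp_pos'])
W=cloud(s).reshape(-1,3)
q=W[(np.hypot(W[:,0]-436,W[:,1]-124.5)<32)&(W[:,2]>85)]
for a in range(90,270,15):
    z=q[(q[:,2]>=a)&(q[:,2]<a+15)]; print(a,len(z),z.mean(0).round(1) if len(z) else '')
```

```text
[436.2636963  123.51674414 213.98415895]
90 0 
105 0 
120 0 
135 0 
150 0 
165 41 [420.7 128.8 175.6]
180 71 [420.6 130.1 187.6]
195 69 [423.9 135.  202.1]
210 57 [430.  136.6 217.2]
225 36 [435.2 135.9 230.5]
240 10 [426.2 136.  243.1]
255 4 [458.1 132.4 268.7]
```

View pics/s5c.png

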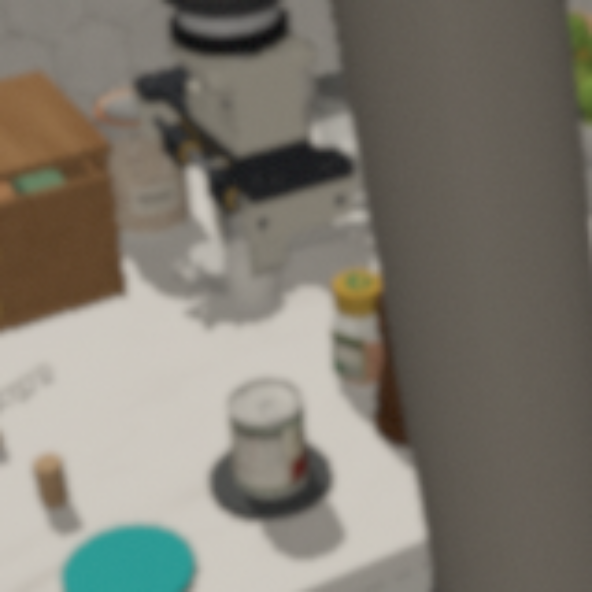

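Shaker is held upright above the tin (bottom at ~(240,305)); tin stands centred on the coaster (267,440). Lowering.

>>> carry_out(
  motion="0.3 0.005 0 0.1 0 0 0; 0.3 0.005 0 0.25 0 0 0; 0.3 0.005 0 0.4 0 0 0; 0.3 0.005 0 0.55 0 0 0; 0.3 0.005 0 0.57 0 0 0",
)

```text
t: 28.15
tcp_pos: [435.1, 123.5, 126.7]
tcp_rot: [-179.7, 0.0, 89.8]
ft_force: [-0.2, -0.4, -0.1]
grip_width: 39.3
grip_force: 19.9
```

>>> carry_out(
  motion="0.3 0 0 0 0 0 0; 0.3 0 0 0.007 0 0 0; 0.3 0 0 0.014 0 0 0; 0.3 0 0 0.014 0 0 0; 0.3 0 0 0.014 0 0 0",
)

```text
t: 28.65
tcp_pos: [437.0, 124.7, 127.1]
tcp_rot: [179.9, 0.0, 89.9]
ft_force: [-0.2, 0.4, -1.6]
grip_width: 39.6
grip_force: 19.9
```

>>> carry_out(
  motion="0.3 0 0 0.007 0 0 0; 0.3 0 0 0.007 0 0 0; 0.3 0 0 0.014 0 0 0; 0.3 0 0 0.014 0 0 0; 0.3 0 0 0.014 0 0 0",
)

```text
t: 29.15
tcp_pos: [436.7, 124.7, 124.5]
tcp_rot: [-180.0, 0.0, 89.9]
ft_force: [-0.0, -0.8, -0.5]
grip_width: 39.5
grip_force: 19.9
```

>>> carry_out(
  motion="0.3 0 0 0.007 0 0 0; 0.3 0 0 0.007 0 0 0; 0.3 0 0 0.007 0 0 0",
)

```text
t: 29.45
tcp_pos: [436.7, 124.7, 123.5]
tcp_rot: [-180.0, 0.0, 89.9]
ft_force: [0.1, 0.6, -1.3]
grip_width: 39.6
grip_force: 19.9
```

>>> carry_out(
  motion="0.3 0 0 0.007 0 0 0; 0.3 0 0 0.007 0 0 0; 0.3 0 0 0.007 0 0 0",
)

```text
t: 29.75
tcp_pos: [436.9, 124.7, 123.0]
tcp_rot: [180.0, 0.0, 89.9]
ft_force: [-1.5, 0.2, 5.1]
grip_width: 39.9
grip_force: 20.0
```

Contact. Release slowly, rise, and look.

>>> carry_out(
  motion="0.45 0 0 -0.004 0 0 0; 0.55 0 0 -0.004 0 0 0; 0.7 0 0 -0.004 0 0 0; 0.7 0 0 -0.004 0 0 0; 0.7 0 0 -0.004 0 0 0",
)

```text
t: 30.25
tcp_pos: [436.7, 124.7, 123.0]
tcp_rot: [-180.0, 0.0, 89.9]
ft_force: [0.7, 0.0, 0.6]
grip_width: 63.1
grip_force: 0.0
```

>>> carry_out(
  motion="0.7 0 0 -0.1 0 0 0; 0.7 0 0 -0.3 0 0 0; 0.7 0 0 -0.5 0 0 0; 0.7 0 0 -0.75 0 0 0; 0.7 0 0 -1 0 0 0",
)

```text
t: 30.75
tcp_pos: [436.3, 124.7, 274.4]
tcp_rot: [-180.0, 0.0, 89.9]
ft_force: [0.2, -0.5, 0.1]
grip_width: 64.3
grip_force: 0.0
```

>>> carry_out(
  motion="0.7 0.25 0 0 0 0 0; 0.7 0.5 0 0 0 0 0; 0.7 0.75 0 0 0 0 0; 0.7 1 0 0 0 0 0; 0.7 1 0 0 0 0 0",
)

```text
t: 31.25
tcp_pos: [436.4, 278.2, 272.6]
tcp_rot: [-180.0, -0.1, 90.1]
ft_force: [0.9, -0.7, -0.6]
grip_width: 64.5
grip_force: 0.0
```

>>> carry_out(
  motion="0.7 0.25 0 0 0 0 0; 0.7 0.5 0 0 0 0 0; 0.7 0.6 0 0 0 0 0; 0.7 0.6 0 0 0 0 0; 0.7 0.6 0 0 0 0 0",
)

```text
t: 31.75
tcp_pos: [437.1, 363.6, 272.8]
tcp_rot: [-180.0, 0.1, 89.9]
ft_force: [-0.3, 0.6, 0.5]
grip_width: 64.2
grip_force: 0.0
```

Run:
```python
from m import *
s=snap('top','t6')
def px(P):
    p=s['pose'][:3,:3].T@(np.array(P)-s['pose'][:3,3]);return tuple((s['intrinsics']@(p/p[2]))[:2].round().astype(int))
topmeas(s,['cap','mill','spice','cork','jig'],dict(seeds,spice=(302,169),mill=px([436,8,139]),cap=px([436,124,165])))
s2=snap('scene','s6'); W=cloud(s2).reshape(-1,3)
q=W[(np.hypot(W[:,0]-436,W[:,1]-124.5)<34)]
for a,b,r in((20,70,28.5),(85,105,22),(105,135,22)):
    p=q[(q[:,2]>a)&(q[:,2]<b)]; print(a,len(p),fitc(p[:,:2],r).round(1))
a=cv2.resize(s['img'][130:240,190:430],(792,363)); cv2.imwrite('pics/f.png',a)
cv2.imwrite('pics/g.png',cv2.resize(s2['img'][140:270,180:350],None,fx=4,fy=4))
print(manip.observe()['tcp_pos'])
```

```text
cap ztop 168.0 max 170.7 n 98 mean [436.8 122.4] minenc [437.  122.5  14.9]
mill ztop 141.3 max 154.9 n 112 mean [436.4   1. ] minenc [4.359e+02 1.000e-01 1.930e+01]
spice ztop 97.7 max 138.0 n 165 mean [5.163e+02 5.000e-01] minenc [5.164e+02 5.000e-01 2.050e+01]
cork ztop 38.6 max 43.9 n 48 mean [503.9 274. ] minenc [504.5 274.4  11.2]
jig ztop 49.3 max 87.5 n 33 mean [ 495.6 -274.6] minenc [ 494.1 -273.    10.7]
20 291 [436.5 122.9]
85 77 [438.4 123.5]
105 160 [438.9 122.4]
[437.31488553 363.30572365 273.14616104]
```

View pics/f.png

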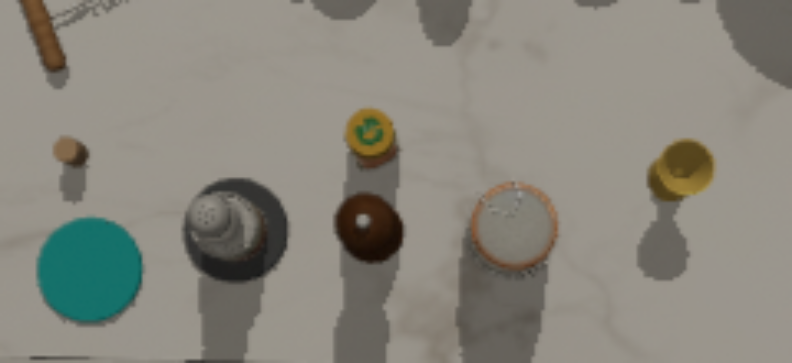

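View pics/g.png

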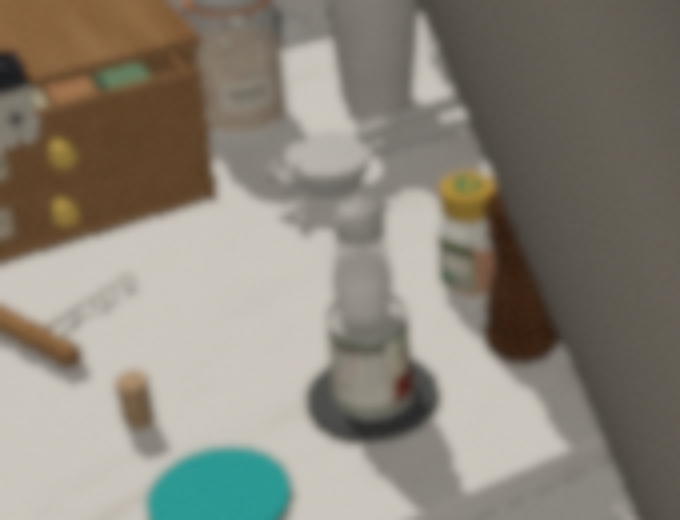

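Everything stands upright: salt on tin on coaster (235,228 in the top crop), mill (369,228) midway to the rice jar, spice jar behind it (370,132), and cork and jigger unmoved. The offsets are about 2 mm. Handing in.

```bash
python3 -c "
from rig import manip;print(manip.sign_off())"
```

```text
the job is handed in; nothing more can be done
None
```

I set out the seasonings and handed the job in at about 32 s; my last camera check put every item within about 3 mm of its target, upright, with jigger and cork unmoved, but sign-off returned no verdict.

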